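Put the griddle scraper and rubbing stone away in their tray

ROBOT

A 6-joint arm with a two-finger parallel gripper is mounted at the origin on the work surface. World frame = base frame: x ahead of the robot, y to its left, z up, the work surface at z = 0. Lengths are in m, angles in rad, forces in N, time in s.
With the tool pointing down it reaches from about 0.35 to 0.85 m from the base axis. Payload 8.1 kg.
Tool frame: the origin (TCP) lies on the centre line of the jaws, within the pads' length; the fingertips stand robot.tips_ahead ahead of it and the grasp point (between the pads) lies 8 mm behind it (robot.tips_ahead is the distance from the TCP to the fingertips, in m); z points along the fingers, y is the direction in which the jaws open and shut (so a half turn about z gives the same grasp; the last joint's range is limited). The gripper opens to 93 mm and grips with 3 to 60 N. Pads are 15 mm wide; open, the fingers measure 128 mm over their backs; the gripper's body (75 mm by 188 mm) begins 65 mm behind the grasp point.
Start: joints at [-0.085, 0.13, 1.488, -0, 1.523, -0.085], TCP at [0.6, 0, 0.23] pointing down, gripper open.
Joint ranges: [-2.96, 2.96], [-0.89, 2.26], [0.02, 2.5], [-1.34, 4.48], [0, 2.73], [-2.66, 2.66]. Speed limits (rad/s): [2.39, 2.39, 2.79, 3.14, 3.14, 3.14].

INTERFACE

Orientations are given as a rotation vector (axis times angle).
In Python, from plant import monitor, eyes, job, robot gives the robot as it stands.
- The arm moves only by the tool servo_tool, never from a script. Its argument "plan" is a list that holds one entry, the list of rows, each a list of 7 numbers: the closure, from -1 (fully open) to 1 (shut), so that 0 is half open, then the shift along the world's x, y, z in mm, then the turn, a rotation vector about the world's x, y, z in rad. In form: [[[hand, dx, dy, dz, ax, ay, az], ...]]. A call has 1 to 12 rows; each row shifts and turns the commanded pose from where the row before left it; what a row does not reach is not made up. A row lasts 1/10 s, in which the tool goes at most 50 mm and 8.59 degrees, less where a joint would pass 70% of its speed; a pose out of reach is approached as far as the arm can. A call with a gripper value outside its range is refused whole. The fingers move at their own pace and stop on an object; "force" is the grip in N (left out, the last holds). Time passes only in rows, so rows that do not move let the fingers close. It gives the time, the measured TCP pose, the force and the opening at its end, in the units of the state.
- monitor.read_state(): the state, without advancing time (a new reading comes with each control period).
- eyes.read_camera(name): name is "scene" or "side" or "wrist"; returns the picture (480x640x3 uint8, red, green, blue); there is no depth.
- eyes.camera_info(name): a dict with "mtx" (3x3 intrinsics, pixels), "R" (3x3) and "t" (3): a world point X has camera coordinates R X + t. Camera axes: x right, y down, z forward; pixel columns grow to the right and rows downward; lengths in m; the calibration is good to about 2 mm. A picture is of the moment at which its call begins: read the wrist's pose just before it. camera_info takes no time and is no camera call; for the wrist camera it gives the pose at the moment of the call.
- job.close_job(): hands the job in, once; it reports no verdict.
The state is a dict: "t": time; "q": joint angles; "dq": joint speeds; "joint_torque": joint torques, N m; "tool_pos": TCP position; "orientation": TCP orientation; "force": force on the tool from outside, world axes, zero at the start; "wrist_torque": the same for the moment, N m; "opening": finger opening in m.
Only numpy, scipy, OpenCV 4.12 (cv2) and the standard library are available. Lean on these libraries where they do the work, as an engineer would, in place of code of your own. Each camera call takes 0.05 s, during which the arm holds its last target. There are 200 camera calls.

TASK

Put the griddle tools away flat in their tray. The scraper goes in the bay with the cross bar: its blade under the bar and pressing back the sprung stop, its handle laid down just inside the bay's end wall so that the spring holds it tight there; the rubbing stone lies in the other bay, its head in the square end pocket and its handle between the two small blocks. Do not ram or drop them in, and leave the other things on the bench where they are.

Things in the scene. Friction and masses are not known exactly. Their poses are not given: they have to be found in the camera images.
- tray: Low aluminium tray fixed to the bench, z up. Origin on the bench; tray x = -100 to 112 mm, y = -89.5 to 89.5 mm. Floor top at z = 6 mm; walls 5 mm thick, 18 mm high above the floor. Two bays side by side along x: scraper bay inside y = -84.5 to -0.5, x = -95 (inner face of end wall) to 107 mm; stone bay inside y = 4.5 to 84.5, x = -95 to 63 mm. The rest is empty.
- scraper_bay (a point): On the floor, tray (-5, -42.5, 6) mm: where the scraper's origin lies when home, its x along tray x, its handle end touching the end wall at tray x = -95 mm, its blade edge against the stop at x = 85 mm.
- stone_bay (a point): On the floor, tray (-16, 44.5, 6) mm: where the stone's origin lies when centred, its x along the tray's -x (head to the tray's -x end). Two key blocks 14 mm high, x = -28 to -16 mm, against the side walls leave a 40 mm gap for the handle; the head pocket is x = -95 to -28 mm.
- bar_mid (a point): Middle of the top of the steel cross bar over the scraper bay, tray (57, -42.5, 29) mm. Bar x = 50 to 64 mm, underside 18 mm and top 23 mm above the floor. A level scraper held over the end wall cannot pass under it: tilt it, blade edge down (7 to 16 degrees with the stop pushed back), then lower the handle inside the end wall.
- stop (a joint): The sprung stop, a steel block 76 mm wide, 12 mm long, top 14 mm above the bay floor, that slides along the tray's +x: 0 at rest, 0.015 m fully pushed back. The spring pushes toward the tray's -x with 4 N at 0 plus 0.3 N per mm. With the scraper home it reads about 0.010.
- stop_face (a point): Middle of the stop's face (the face looking to the tray's -x), 7.5 mm above the bay floor; at rest at tray x = 75 mm. It moves with the stop.
- scraper: Short griddle scraper, 180 mm long along its x, 250 g, flat underside. Origin: underside, middle of the length; z up as it lies. Steel blade x = 20 to 90 mm, 75 mm wide, 5 mm thick, its straight edge at x = +90; steel neck 24 mm wide, 10 mm high; dark wooden handle x = -90 to -6 mm, 26 mm wide, 24 mm high from the underside.
- scraper_edge (a point): Middle of the blade's front edge, scraper (90, 0, 2.5) mm.
- scraper_handle (a point): Place to grip the handle, scraper (-30, 0, 12) mm.
- stone: Griddle rubbing stone with a wooden handle, 150 mm long along its x, 250 g. Origin: underside, middle of the length; z up as it lies. Block-shaped head x = 15 to 75 mm, 72 mm wide, 26 mm high (brick-like stone below, dark wood above); wooden handle x = -75 to 15 mm, 24 mm wide, from 6 to 26 mm above the underside.
- stone_head (a point): Centre of the head, stone (45, 0, 13) mm.
- stone_handle (a point): Place to grip the handle (clear of the key blocks once in the bay), stone (-25, 0, 16) mm.
- bowl: Bystander: orange plastic bowl, 120 mm across, 60 mm high; origin under its centre. Leave it where it is.
- cup: Bystander: white ceramic cup, 76 mm across, 85 mm high; origin under its centre. Leave it where it is.
- trivet: Bystander: slatted wooden trivet, 150 x 138 mm, 20 mm high; origin under its centre. Leave it where it is.
- tin: Bystander: round steel tin with its lid on, 80 mm across, 58 mm high; origin under its centre. Leave it where it is.
- oil: Bystander: green glass oil bottle, 60 mm across, 190 mm high; origin under its centre. Leave it where it is.
- shaker: Bystander: small metal shaker, 44 mm across, 75 mm high; origin under its centre. Leave it where it is.
Things that resemble listed ones, but are neither listed nor needed, are in the scene too. What is shaped like the scraper but blue is not meant.

How it is judged:
By the outcome, as a careful person would: the job done as asked, in the order asked, and still so for the second after the job is handed in, with the robot touching nothing.
It also fails if it takes over 64 s, if anything falls off the work surface, if the arm or the gripper's body presses on something with over 40 N, if the wrist force passes 120 N, or if a joint passes its speed limit or range.

## Working session

There is one attempt and no reset: what is moved stays moved. The work goes in short steps, Python scripts to look and compute and a tool call to move; the robot and the scene stay as the last step left them, time stands still between calls to the robot, and variables do not carry over. Pictures are saved under pics/ and viewed, about 8 in all and at most 12, crops included, and the job is handed in when it is done.

Besides the shell and the picture viewer there is one more tool, called after "Request:" as name([rows], argument=value, ...), one row to a line, values as JSON. servo_tool: Moves the arm, as the interface text tells. Its arguments: {"type":"object","properties":{"plan":{"type":"array"},"force":{"type":"number"}},"required":["plan"]}

```bash
ls; mkdir -p pics; python3 - <<'E'
from plant import monitor, eyes, job, robot
import cv2,numpy as np
print(monitor.read_state(), robot.tips_ahead)
for n in ("scene","side"):
    im=eyes.read_camera(n); cv2.imwrite(f"pics/{n}0.png",im[:,:,::-1])
    c=eyes.camera_info(n); print(n,c, -np.array(c["R"]).T@np.array(c["t"]))
E
```

```text
pics
{'t': 0.0, 'q': array([-8.53763878e-02,  1.31134758e-01,  1.48926568e+00,  2.77239985e-06,
        1.52301299e+00, -8.54090215e-02]), 'dq': array([ 0.00038684,  0.00067704, -0.00196782, -0.00062003,  0.00110172,
       -0.00127271]), 'joint_torque': array([-1.61290725e-03, -5.59853125e+01, -4.91755986e+01,  7.67333270e-02,
        3.59135563e-02, -2.97389461e-04]), 'tool_pos': array([5.99451556e-01, 8.44663281e-05, 2.28610681e-01]), 'orientation': array([-2.22041903e+00, -2.22049119e+00,  1.83837456e-03]), 'force': array([-0.30002965,  0.70185669,  0.02346243]), 'wrist_torque': array([-0.00911622,  0.00502147, -0.02949113]), 'opening': 0.09277210948945772} 0.011
scene {'mtx': array([[574.32829898,   0.        , 326.35548237],
       [  0.        , 574.32829898, 240.07821643],
       [  0.        ,   0.        ,   1.        ]]), 'R': array([[-0.81841882,  0.57438965, -0.01634512],
       [ 0.38022322,  0.51999518, -0.76487602],
       [-0.43083749, -0.63220372, -0.64397012]]), 't': array([ 0.42822025, -0.11730561,  1.59159694])} [1.08078545 0.82124657 0.94221594]
side {'mtx': array([[556.2912532 ,   0.        , 327.89033309],
       [  0.        , 556.2912532 , 233.96957815],
       [  0.        ,   0.        ,   1.        ]]), 'R': array([[ 0.689581  , -0.72408392, -0.01343562],
       [-0.53046634, -0.49238536, -0.69004501],
       [ 0.493035  ,  0.48296908, -0.72364174]]), 't': array([-0.35506158,  0.29358937,  1.38474723])} [-0.28214585 -0.78132537  1.1998803 ]
```

View pics/scene0.png

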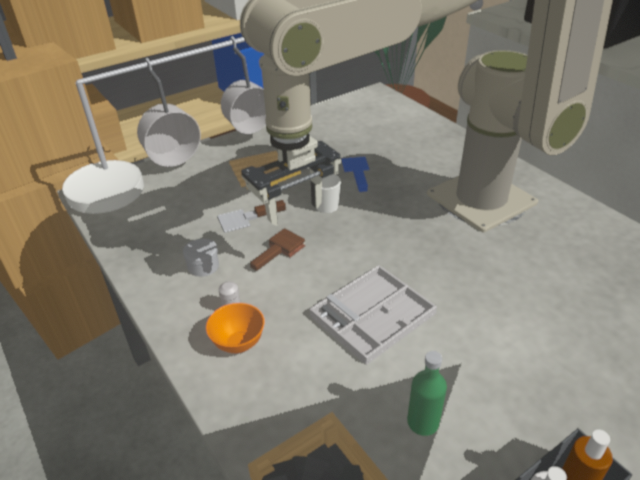

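View pics/side0.png

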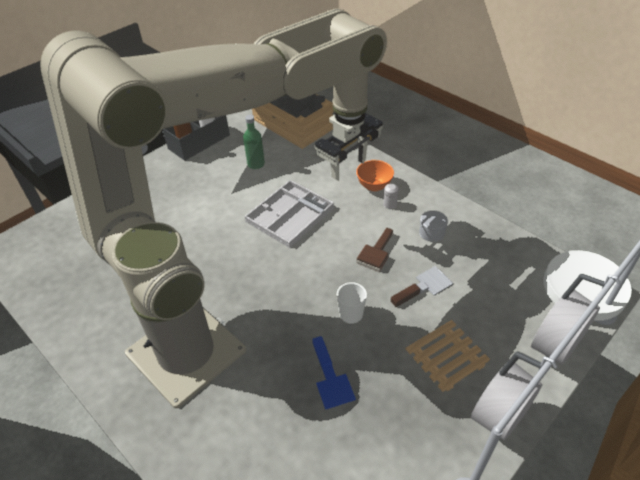

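Side view: scraper with brown handle at (405,294) and bright blade at (435,280), stone at (377,248), tray at (290,212). Things that could be confused with them: the blue scraper-like decoy at (333,370), the trivet at (448,355), and the tin at (433,225). By the description, the brown-handled steel one is the scraper. I'll check it in one close crop.

```bash
cat > h.py <<'E'
import numpy as np, cv2
from plant import monitor, eyes, job, robot
def ray(name,uv,z,c=None):
    c=c or eyes.camera_info(name); R=np.array(c["R"]);C=-R.T@np.array(c["t"])
    uv=np.atleast_2d(uv).astype(float)
    d=np.c_[uv,np.ones(len(uv))]@np.linalg.inv(c["mtx"]).T@R
    return C+d*((np.asarray(z)-C[2])/d[:,2])[:,None]
def proj(name,X,c=None):
    c=c or eyes.camera_info(name); p=(np.atleast_2d(X)@np.array(c["R"]).T+c["t"])@np.array(c["mtx"]).T
    return p[:,:2]/p[:,2:]
E
python3 - <<'E'
import cv2,numpy as np
s=cv2.imread("pics/side0.png"); c=cv2.imread("pics/scene0.png")
a=cv2.resize(s[165:315,235:465],None,fx=3.4,fy=3.4,interpolation=cv2.INTER_CUBIC)  # 782x510
b=cv2.resize(c[195:365,215:445],None,fx=3.4,fy=3.4,interpolation=cv2.INTER_CUBIC)
cv2.imwrite("pics/cs.png",a);cv2.imwrite("pics/cc.png",b)
from h import *
for n,im in(("side",s),("scene",c)):
    hsv=cv2.cvtColor(im,cv2.COLOR_BGR2HSV)
    m=cv2.inRange(hsv,(0,90,30),(14,230,160))
    k,l,st,ce=cv2.connectedComponentsWithStats(m)
    for i in range(1,k):
        if 60<st[i,4]<3000: print(n,st[i],ce[i].round(1),ray(n,ce[i],[.02])[0].round(3))
E
```

```text
side [174 123  17  15 175] [181.9 129.6] [0.54  0.747 0.02 ]
side [358 161  35  30 481] [369.7 175.4] [0.805 0.088 0.02 ]
side [  0 208  34  24 262] [ 15.9 219.2] [-0.079  0.744  0.02 ]
side [358 229  32  37 447] [374.9 251.2] [ 0.564 -0.138  0.02 ]
side [392 285  26  17 150] [404.3 292.8] [ 0.503 -0.292  0.02 ]
scene [394  85  63  36 648] [426.7 100.2] [-0.253 -0.497  0.02 ]
scene [277 201   8  10  62] [280.4 205.4] [ 0.48  -0.276  0.02 ]
scene [256 206   9  10  74] [260.2 210.1] [ 0.535 -0.29   0.02 ]
scene [252 230  52  39 778] [279.9 246.7] [ 0.571 -0.131  0.02 ]
scene [241 309  21  34 353] [252.9 325.9] [0.752 0.055 0.02 ]
scene [208 337  39  17 154] [229.6 348.6] [0.821 0.081 0.02 ]
scene [571 436  31  24  67] [584.9 446.6] [0.421 0.635 0.02 ]
scene [562 452  20  28 211] [571.7 466.8] [0.471 0.646 0.02 ]
scene [576 464  16  16  90] [583.1 472.3] [0.463 0.663 0.02 ]
```

View pics/cs.png

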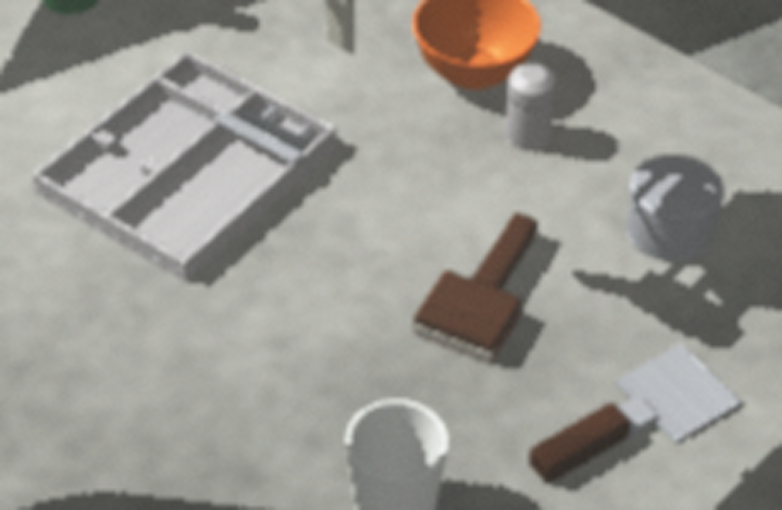

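View pics/cc.png

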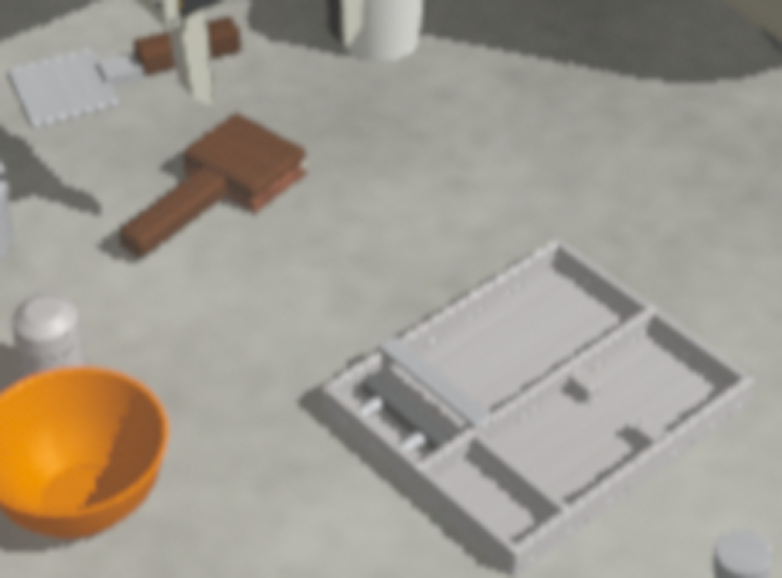

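Both crops confirm the scraper (brown handle, steel blade; side crop handle (580,440), blade (682,392)), the stone (468,290), and the tray with its bar at (255,135) and stop at the far end. Next I'll cast rays from the corner points.

```bash
python3 - <<'E'
from h import *
S=lambda p:np.array(p)/3.4+[235,165]-.35
C=lambda p:np.array(p)/3.4+[215,195]-.35
np.set_printoptions(precision=4,suppress=True)
# tray corners order: (-x,-y),(+x,-y),(+x,+y),(-x,+y)
ts=ray("side",S([[185,265],[333,127],[187,57],[36,180]]),[.024]*4)
tc=ray("scene",C([[558,243],[327,388],[515,552],[750,380]]),[.024]*4)
loc=np.array([[-100,-89.5],[112,-89.5],[112,89.5],[-100,89.5]])/1e3
for n,t in(("s",ts),("c",tc)):
    print(n,t[:,:2].tolist())
    q=t[:,0]+1j*t[:,1]; l=loc[:,0]+1j*loc[:,1]
    a=np.vdot(l-l.mean(),q-q.mean())/np.vdot(l-l.mean(),l-l.mean()); o=q.mean()-a*l.mean()
    print("scale",abs(a),"yaw deg",np.degrees(np.angle(a)),"origin",o)
# scraper blade: top corners z=.005
b=ray("side",S([[682,342],[742,402],[680,440],[620,385]]),[.005]*4)[:,:2]; print("blade",b, [np.linalg.norm(b[i]-b[i-1]) for i in range(4)],b.mean(0))
b2=ray("scene",C([[8,72],[92,50],[118,101],[34,126]]),[.005]*4)[:,:2]; print("bladeC",b2,[np.linalg.norm(b2[i]-b2[i-1]) for i in range(4)],b2.mean(0))
# handle top face ends
h=ray("side",S([[537,460],[617,409]]),[.024]*2)[:,:2]; print("handle top ends side",h)
# stone head top corners side z=.026, handle
s=ray("side",S([[447,273],[521,297],[488,350],[415,322]]),[.026]*4)[:,:2];print("head",s,[np.linalg.norm(s[i]-s[i-1]) for i in range(4)],s.mean(0))
s=ray("scene",C([[238,114],[306,154],[254,196],[188,153]]),[.026]*4)[:,:2];print("headC",s,[np.linalg.norm(s[i]-s[i-1]) for i in range(4)],s.mean(0))
print("handle end",ray("side",S([[524,217]]),[.026])[:,:2],ray("scene",C([[132,235]]),[.026])[:,:2])
E
```

```text
s [[0.41799911888899344, 0.06183133671401286], [0.6277266180924215, 0.08695033379307393], [0.6044174738239592, 0.2545891268264132], [0.3989028010111041, 0.2331259492993315]]
scale 0.972414520719645 yaw deg 6.699131201888085 origin (0.5064668512658741+0.1584435606112884j)
c [[0.4215868324093346, 0.0703495078006875], [0.6270111271877474, 0.08975006342814618], [0.6105722344560696, 0.26334625966493497], [0.4039622275100827, 0.24284849749514759]]
scale 0.9742818152980856 yaw deg 5.568293906777131 origin (0.5099649988669169+0.16600636214078485j)
blade [[ 0.6492 -0.2884]
 [ 0.6305 -0.361 ]
 [ 0.5655 -0.3474]
 [ 0.5779 -0.2789]] [np.float64(0.07192373982371501), np.float64(0.07491580503989632), np.float64(0.06634226700562629), np.float64(0.06960934817153556)] [ 0.6058 -0.3189]
bladeC [[ 0.6325 -0.3546]
 [ 0.565  -0.3407]
 [ 0.5803 -0.2709]
 [ 0.6472 -0.282 ]] [np.float64(0.07412224699353492), np.float64(0.06894358315723909), np.float64(0.0715020762210138), np.float64(0.06775861135711747)] [ 0.6063 -0.312 ]
handle top ends side [[ 0.4614 -0.2854]
 [ 0.5432 -0.2999]]
head [[ 0.5606 -0.1079]
 [ 0.582  -0.1705]
 [ 0.5192 -0.1875]
 [ 0.5015 -0.1244]] [np.float64(0.06140494183142749), np.float64(0.06619860454846778), np.float64(0.06498356002741909), np.float64(0.06560701013092873)] [ 0.5408 -0.1476]
headC [[ 0.5265 -0.1794]
 [ 0.511  -0.1104]
 [ 0.5665 -0.0935]
 [ 0.5801 -0.1624]] [np.float64(0.056219409855025444), np.float64(0.0706515394561575), np.float64(0.05802536144573829), np.float64(0.07018541500471016)] [ 0.546  -0.1364]
handle end [[ 0.6555 -0.1136]] [[ 0.6573 -0.1088]]
```

Request:
servo_tool([
  [[-1,-9,13,8,0,0,0.14],[-1,-9,13,8,0,0,0.14],[-1,-9,13,8,0,0,0.14],[-1,-9,13,8,0,0,0.14],[-1,-9,13,8,0,0,0.14],[-1,-9,13,8,0,0,0.14],[-1,-9,13,8,0,0,0.14],[-1,-9,13,8,0,0,0.14],[-1,-9,13,8,0,0,0.14],[-1,-9,13,8,0,0,0.14],[-1,-9,13,8,0,0,0.14],[-1,-9,13,8,0,0,0.14]],
])

```text
t: 1.3
tool_pos: [0.4914, 0.1565, 0.3255]
orientation: [0.18, -3.136, 0.0]
force: [0.3, 0.5, 0.1]
opening: 0.093
```

```bash
python3 - <<'E'
from h import *
c=eyes.camera_info("wrist"); im=eyes.read_camera("wrist"); cv2.imwrite("pics/w1.png",im[:,:,::-1])
import pickle; pickle.dump(c,open("w1.pkl","wb"))
s=monitor.read_state(); print(s["t"],s["tool_pos"],s["orientation"],s["q"])
print(-np.array(c["R"]).T@c["t"], c["R"],c["mtx"])
E
```

```text
1.35 [0.49082106 0.15827294 0.32722237] [-1.95652660e-01  3.13470871e+00  2.12903483e-03] [ 2.11619118e-01 -1.19452309e-01  1.56303313e+00  1.23395781e-03
  1.69703548e+00 -1.48368941e+00]
[0.41416729 0.14729425 0.48233379] [[-1.14079440e-01  9.93471565e-01  3.62658684e-04]
 [ 9.54658299e-01  1.09521495e-01  2.76825891e-01]
 [ 2.74978933e-01  3.19263577e-02 -9.60920025e-01]] [[355.04158897   0.         318.19518232]
 [  0.         355.04158897 246.83304716]
 [  0.           0.           1.        ]]
```

View pics/w1.png

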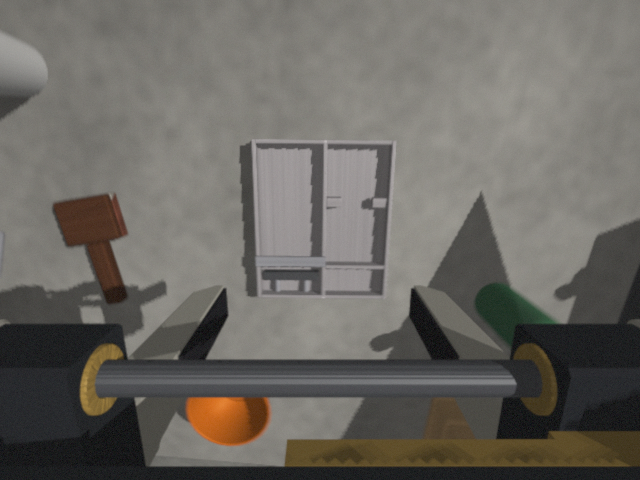

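Wrist view: tray rim corners at about (252,141), (396,142), (384,298), (258,297), with the bar at (290,261) and the stone head at (88,218).

```bash
python3 - <<'E'
from h import *
import pickle; c=pickle.load(open("w1.pkl","rb"))
np.set_printoptions(precision=4,suppress=True)
t=ray("wrist",[[252,140.5],[258,297.5],[384.5,298.5],[396,142]],[.024]*4,c)
loc=np.array([[-100,-89.5],[112,-89.5],[112,89.5],[-100,89.5]])/1e3
q=t[:,0]+1j*t[:,1]; l=loc[:,0]+1j*loc[:,1]
a=np.vdot(l-l.mean(),q-q.mean())/np.vdot(l-l.mean(),l-l.mean()); o=q.mean()-a*l.mean()
print(t[:,:2],"scale",abs(a),"yaw deg",np.degrees(np.angle(a)),"origin",o)
im=cv2.imread("pics/w1.png")
cv2.imwrite("pics/w1c.png",cv2.resize(im[130:310,235:415],None,fx=3.3,fy=3.3,interpolation=cv2.INTER_CUBIC))
E
```

```text
[[0.4187 0.0656]
 [0.6283 0.0872]
 [0.6096 0.2635]
 [0.4001 0.2428]] scale 0.993314276135592 yaw deg 5.864413018438392 origin (0.5082724252985364+0.16415976894817616j)
```

View pics/w1c.png

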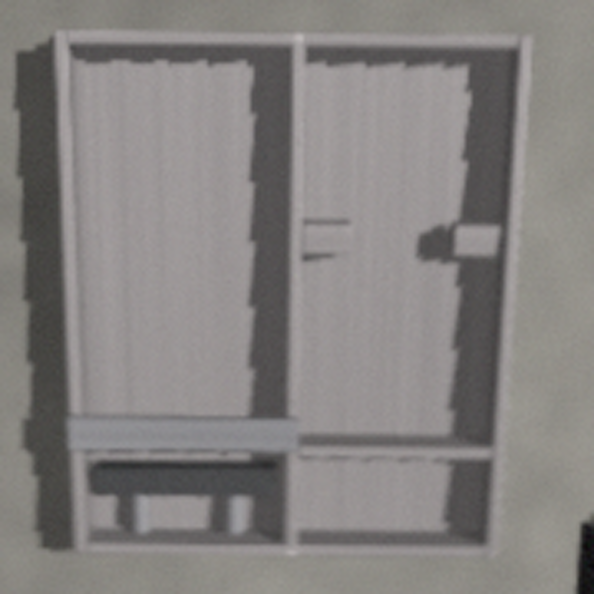

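Request:
servo_tool([
  [[-1,0,-45,-8,0,0,-0.04],[-1,0,-45,-8,0,0,-0.04],[-1,0,-45,-8,0,0,-0.04],[-1,0,-45,-8,0,0,-0.04],[-1,0,-45,-8,0,0,-0.04],[-1,0,-45,-8,0,0,-0.04],[-1,0,-45,-8,0,0,-0.04],[-1,0,-45,-8,0,0,-0.04],[-1,0,-45,-8,0,0,0],[-1,10,-45,-8,0,0,0],[-1,0,0,0,0,0,0],[-1,0,0,0,0,0,0]],
])

```text
t: 2.55
tool_pos: [0.5012, -0.2948, 0.244]
orientation: [-0.337, -3.121, -0.002]
force: [0.9, -0.1, 0.7]
opening: 0.0929
```

```bash
python3 - <<'E'
from h import *
c=eyes.camera_info("wrist"); im=eyes.read_camera("wrist"); cv2.imwrite("pics/w2.png",im[:,:,::-1])
import pickle; pickle.dump(c,open("w2.pkl","wb"))
s=monitor.read_state(); print(s["t"],s["tool_pos"],s["orientation"],s["q"])
print(-np.array(c["R"]).T@c["t"])
E
```

```text
2.6 [ 0.50160661 -0.29393823  0.2448883 ] [-3.34156786e-01 -3.12257347e+00 -1.64238358e-03] [-6.18444938e-01  7.56957198e-02  1.51898396e+00  3.29145383e-04
  1.54846280e+00 -1.97603377e+00]
[ 0.42545538 -0.27907437  0.4009578 ]
```

View pics/w2.png

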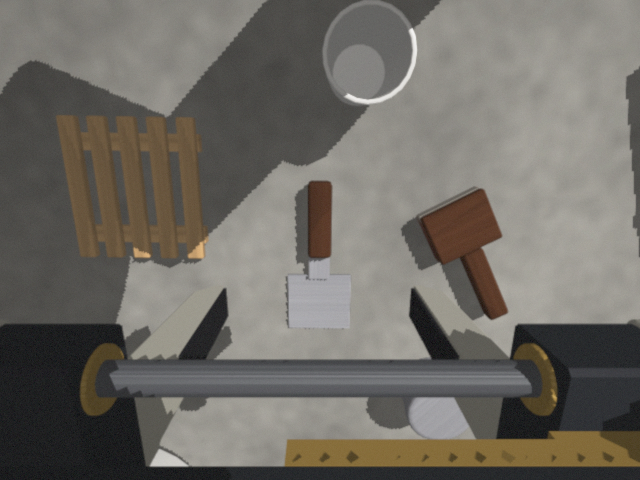

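Wrist view: scraper handle from (320,182) to (319,257), blade corners about (289,276) and (350,327), stone head at (461,226). I'll measure both tools by mask and get the moves.

```bash
python3 - <<'E'
from h import *
import pickle; c=pickle.load(open("w2.pkl","rb"))
np.set_printoptions(precision=4,suppress=True)
im=cv2.imread("pics/w2.png");hsv=cv2.cvtColor(im,cv2.COLOR_BGR2HSV)
m=cv2.inRange(hsv,(0,90,40),(12,240,160))
k,l,st,ce=cv2.connectedComponentsWithStats(m)
for i in range(1,k):
    if 300<st[i,4]<9000:
        cn=cv2.findContours((l==i).astype(np.uint8),0,2)[0][0]; box=cv2.boxPoints(cv2.minAreaRect(cn))
        print(st[i],ce[i],box.tolist()); print(ray("wrist",box,[.024]*4,c)[:,:2])
b=ray("wrist",[[289,275.5],[350.5,274.5],[351,327.5],[290,328.5]],[.005]*4,c)[:,:2];print("blade",b,b.mean(0),[np.linalg.norm(b[i]-b[i-1]) for i in range(4)])
h=ray("wrist",[[320,181],[319,257]],[.024]*2,c)[:,:2];print("handle",h)
d=b.mean(0)-h[0];print("yaw",np.degrees(np.arctan2(d[1],d[0])),np.linalg.norm(d))
s=ray("wrist",[[421,216.5],[485,189],[501,233.5],[441,262.5]],[.026]*4,c)[:,:2];print("stone head",s,s.mean(0),[np.linalg.norm(s[i]-s[i-1]) for i in range(4)])
e=ray("wrist",[[499,315]],[.026],c)[0,:2];d=s.mean(0)-e;print("hend",e,np.degrees(np.arctan2(d[1],d[0])),np.linalg.norm(d))
E
```

```text
[ 308  182   23   76 1598] [319.4337 218.8066] [[308.0, 182.0], [330.0, 182.0], [330.0, 257.0], [308.0, 257.0]]
[[ 0.4595 -0.2967]
 [ 0.4644 -0.2741]
 [ 0.5452 -0.2911]
 [ 0.54   -0.315 ]]
[ 420  190   87  129 5007] [467.5978 243.1532] [[417.07177734375, 217.88381958007812], [482.25396728515625, 188.00863647460938], [533.46630859375, 299.7446594238281], [468.28411865234375, 329.6198425292969]]
[[ 0.5221 -0.1902]
 [ 0.505  -0.1185]
 [ 0.6464 -0.0722]
 [ 0.6687 -0.1496]]
blade [[ 0.5634 -0.3439]
 [ 0.5778 -0.2724]
 [ 0.6467 -0.285 ]
 [ 0.6317 -0.3593]] [ 0.6049 -0.3152] [np.float64(0.07004917718129332), np.float64(0.0730028523892904), np.float64(0.06999994447937023), np.float64(0.07571719545797809)]
handle [[ 0.4612 -0.2842]
 [ 0.5426 -0.303 ]]
yaw -12.167925021458712 0.14701338289631496
stone head [[ 0.521  -0.1863]
 [ 0.5062 -0.1166]
 [ 0.5583 -0.1038]
 [ 0.5774 -0.1716]] [ 0.5407 -0.1446] [np.float64(0.05833163507490132), np.float64(0.07124521440745284), np.float64(0.05361388435247792), np.float64(0.0704687141920467)]
hend [ 0.6561 -0.1135] -164.89999022862455 0.11948686614643056
```

Request:
servo_tool([
  [[-0.3,11,-2,-30,0,0,0],[-0.3,11,-2,-40,0,0,0],[-0.3,0,0,-40,0,0,0],[-0.3,0,0,-40,0,0,0],[-0.3,0,0,-35,0,0,0],[-0.3,0,0,-25,0,0,0],[-0.3,0,0,-13,0,0,0],[-0.3,0,0,-7,0,0,0],[-0.3,0,0,0,0,0,0],[-0.3,0,0,0,0,0,0]],
], force=55)

```text
t: 3.6
tool_pos: [0.5252, -0.2985, 0.0175]
orientation: [0.33, 3.122, -0.002]
force: [0.2, -0.2, 1.5]
opening: 0.0607
```

Request:
servo_tool([
  [[-0.3,0,0,-2,0,0,0],[1,0,0,0,0,0,0],[1,0,0,0,0,0,0],[1,0,0,0,0,0,0],[1,0,0,0,0,0,0],[1,0,0,0,0,0,0],[1,0,0,0,0,0,0],[1,0,0,0,0,0,0],[1,0,0,0,0,0,0]],
], force=55)

```text
t: 4.5
tool_pos: [0.524, -0.2981, 0.0136]
orientation: [-0.331, -3.124, 0.0]
force: [-0.3, -0.7, 0.2]
opening: 0.0256
```

Request:
servo_tool([
  [[1,0,0,20,0,0,0],[1,0,0,40,0,0,0],[1,0,0,50,0,0,0],[1,0,0,45,0,0,0],[1,-5,30,0,0,0,0.03],[1,-10,45,0,0,0,0.035],[1,-10,45,0,0,0,0.035],[1,-10,45,0,0,0,0.035],[1,-10,45,0,0,0,0.035],[1,-10,45,0,0,0,0.035],[1,-10,45,0,0,0,0.035],[1,-10,45,0,0,0,0.035]],
])

```text
t: 5.7
tool_pos: [0.4477, 0.0487, 0.1681]
orientation: [0.103, -3.139, -0.0]
force: [0.4, 1.0, -1.8]
opening: 0.0256
```

Request:
servo_tool([
  [[1,-10,40,0,0,0,0.035],[1,-5,20,0,0,0,0],[1,-9,7,0,-0.007,0.07,0],[1,0,0,-10,-0.007,0.07,0],[1,0,0,-20,-0.007,0.07,0],[1,0,0,0,0,0,0],[1,0,0,0,0,0,0],[1,0,0,0,0,0,0]],
])

```text
t: 6.5
tool_pos: [0.4253, 0.1141, 0.1396]
orientation: [0.145, -2.93, 0.015]
force: [-0.1, -0.7, -2.9]
opening: 0.0257
```

```bash
python3 - <<'E'
from h import *
from scipy.spatial.transform import Rotation as Ro
c=eyes.camera_info("wrist"); im=eyes.read_camera("wrist"); s=monitor.read_state()
print(s["t"],s["tool_pos"],s["orientation"],s["opening"],s["force"]);print(Ro.from_rotvec(s["orientation"]).as_matrix().round(4))
import pickle; pickle.dump((c,s),open("w3.pkl","wb"))
cv2.imwrite("pics/w3.png",im[:,:,::-1])
E
```

```text
6.55 [0.4254464  0.11405929 0.1399214 ] [ 0.14533036 -2.93036247  0.01508933] 0.02533217606597686 [ 0.03068239  0.43501628 -2.48122004]
[[-0.9737 -0.0989 -0.2053]
 [-0.0968  0.9951 -0.0204]
 [ 0.2064  0.     -0.9785]]
```

View pics/w3.png

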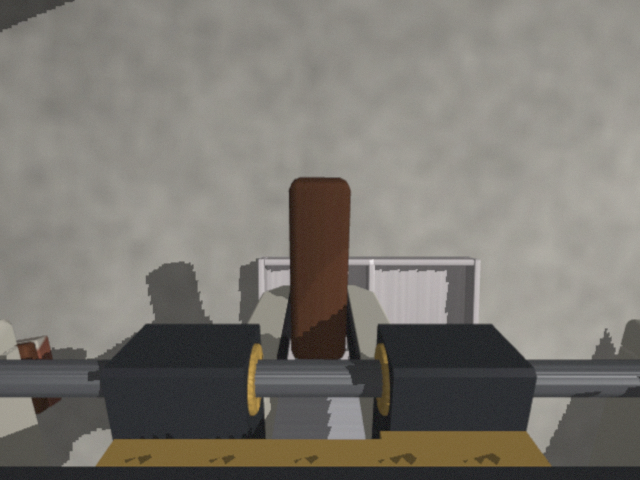

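Wrist view: the handle is held straight, its end at (320,178). The tray's -x rim runs from (259,259) to (480,260). I'll check it numerically.

```bash
python3 - <<'E'
from h import *
import pickle; c,s=pickle.load(open("w3.pkl","rb"))
from scipy.spatial.transform import Rotation as Ro
np.set_printoptions(precision=4,suppress=True)
print(ray("wrist",[[258.5,258.5],[480,259],[372,259]],[.024]*3,c))
T=Ro.from_rotvec(s["orientation"]).as_matrix(); p=s["tool_pos"]
# scraper axes: x=-tool x, y=tool y, z=-tool z ; TCP at scraper (-28,0,14)
A=np.c_[-T[:,0],T[:,1],-T[:,2]]; f=lambda q:p+A@(np.array(q)-[-28,0,14])/1000*1
for q in([-90,-13,24],[-90,13,24],[90,0,0],[90,37,5],[90,-37,5],[20,37,5]):
    P=p+A@((np.array(q)-[-28,0,14])/1000); print(q,P,"w",proj("wrist",P,c)[0],"side",proj("side",P)[0],"scene",proj("scene",P)[0])
im=eyes.read_camera("scene");im2=eyes.read_camera("side")
a=cv2.resize(im[230:370,260:440],(720,560))[:, :400];cv2.imwrite("pics/sc4.png",im[:,:,::-1]);cv2.imwrite("pics/sd4.png",im2[:,:,::-1])
x=cv2.resize(im2[150:270,220:350],(520,480),interpolation=cv2.INTER_CUBIC)
cv2.imwrite("pics/c4.png",x[:,:,::-1])
E
```

```text
[[0.4162 0.0646 0.024 ]
 [0.399  0.2425 0.024 ]
 [0.4076 0.1557 0.024 ]]
[-90, -13, 24] [0.3684 0.0953 0.1625] w [286.8779 185.7957] side [263.8026 211.3017] scene [407.3424 216.548 ]
[-90, 13, 24] [0.3658 0.1212 0.1625] w [350.5391 185.7588] side [256.7055 207.269 ] scene [416.1067 221.9807]
[90, 0, 0] [0.5375 0.1252 0.1019] w [318.668  477.1768] side [301.8996 192.0013] scene [354.0474 275.1602]
[90, 37, 5] [0.5348 0.1621 0.1068] w [380.3216 484.6218] side [292.4536 185.5332] scene [365.8751 282.8839]
[90, -37, 5] [0.5422 0.0885 0.1068] w [257.0367 484.7315] side [311.8273 195.7111] scene [341.9977 264.844 ]
[20, 37, 5] [0.4667 0.1553 0.1212] w [386.4718 385.1507] side [276.7241 194.3538] scene [389.5132 262.8757]
```

View pics/c4.png

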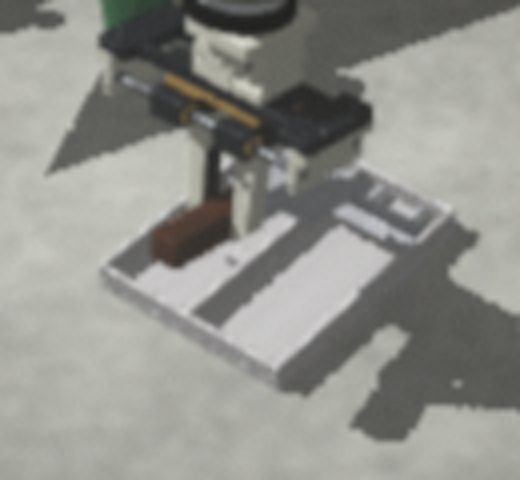

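The tray agrees with the earlier estimate to about 2 mm, and the handle end in the side view is at (264,210) against a predicted (264,211), so the pitch in hand is fine. Next I descend behind the bar.

Request:
servo_tool([
  [[1,5,0,-20,0,0,0],[1,5,0,-30,0,0,0],[1,0,0,-20,0,0,0],[1,0,0,-10,0,0,0],[1,0,0,-6,0,0,0],[1,0,0,-2,0,0,0],[1,0,0,0,0,0,0],[1,0,0,0,0,0,0]],
])

```text
t: 7.45
tool_pos: [0.4358, 0.1141, 0.0516]
orientation: [0.146, -2.929, 0.015]
force: [-0.8, 0.1, -3.0]
opening: 0.0254
```

Request:
servo_tool([
  [[1,0,0,-1.5,0,0,0],[1,0,0,0,0,0,0],[1,0,0,0,0,0,0]],
])

```text
t: 7.75
tool_pos: [0.4351, 0.114, 0.0493]
orientation: [0.145, -2.927, 0.015]
force: [0.0, 0.3, -3.3]
opening: 0.0255
```

Request:
servo_tool([
  [[1,0,0,-1.5,0,0,0],[1,0,0,0,0,0,0],[1,0,0,0,0,0,0]],
])

```text
t: 8.05
tool_pos: [0.4349, 0.114, 0.0475]
orientation: [0.145, -2.927, 0.016]
force: [0.4, -0.8, -2.7]
opening: 0.0255
```

Request:
servo_tool([
  [[1,0,0,-1.5,0,0,0],[1,0,0,0,0,0,0],[1,0,0,0,0,0,0]],
])

```text
t: 8.35
tool_pos: [0.4349, 0.114, 0.0461]
orientation: [0.145, -2.927, 0.016]
force: [-0.8, -0.1, -2.4]
opening: 0.0255
```

Request:
servo_tool([
  [[1,0,0,-1.5,0,0,0],[1,0,0,0,0,0,0],[1,0,0,0,0,0,0]],
])

```text
t: 8.65
tool_pos: [0.4349, 0.114, 0.0446]
orientation: [0.145, -2.927, 0.016]
force: [0.1, 0.3, -3.6]
opening: 0.0253
```

Request:
servo_tool([
  [[1,0,0,-1.5,0,0,0],[1,0,0,0,0,0,0],[1,0,0,0,0,0,0]],
])

```text
t: 8.95
tool_pos: [0.4351, 0.1141, 0.0434]
orientation: [0.145, -2.927, 0.015]
force: [-1.1, 0.1, -0.1]
opening: 0.0258
```

Request:
servo_tool([
  [[1,0,0,-1.5,0,0,0],[1,0,0,0,0,0,0],[1,0,0,0,0,0,0]],
])

```text
t: 9.25
tool_pos: [0.4349, 0.114, 0.0419]
orientation: [0.145, -2.927, 0.016]
force: [-4.5, -1.9, 5.1]
opening: 0.0253
```

Request:
servo_tool([
  [[1,0,0,2.2,0,0,0],[1,6,0.6,0,0,0,0],[1,8,0.8,0,0,0,0],[1,8,0.8,0,0,0,0],[1,6,0.6,0,0,0,0],[1,2,0.2,0,0,0,0],[1,0,0,0,0,0,0],[1,0,0,0,0,0,0]],
])

```text
t: 10.05
tool_pos: [0.4648, 0.117, 0.0437]
orientation: [0.145, -2.927, 0.016]
force: [0.3, 0.2, -2.3]
opening: 0.0253
```

Request:
servo_tool([
  [[1,3,0.3,0,0,0,0],[1,3,0.3,0,0,0,0],[1,2,0.2,0,0,0,0],[1,0,0,0,0,0,0],[1,0,0,0,0,0,0]],
])

```text
t: 10.55
tool_pos: [0.473, 0.1178, 0.0438]
orientation: [0.145, -2.927, 0.015]
force: [0.5, -0.4, -2.0]
opening: 0.0254
```

Request:
servo_tool([
  [[1,2,0.2,0,0,0,0],[1,1,0.1,0,0,0,0],[1,0,0,0,0,0,0],[1,0,0,0,0,0,0]],
])

```text
t: 10.95
tool_pos: [0.4754, 0.118, 0.0436]
orientation: [0.145, -2.926, 0.016]
force: [-4.8, -1.8, -1.4]
opening: 0.0256
```

Request:
servo_tool([
  [[1,3,0.3,0,0,0,0],[1,3,0.3,0,0,0,0],[1,3,0.3,0,0,0,0],[1,2,0.2,0,0,0,0],[1,1,0.1,0,0,0,0],[1,0,0,0,0,0,0],[1,0,0,0,0,0,0]],
])

```text
t: 11.65
tool_pos: [0.4869, 0.1192, 0.0436]
orientation: [0.145, -2.925, 0.016]
force: [-7.9, -1.6, 0.6]
opening: 0.0256
```

Request:
servo_tool([
  [[1,-1.3,-0.1,-3.9,0.0035,-0.0348,0],[1,-1.1,-0.1,-4,0.0035,-0.0348,0],[1,-1.0,-0.1,-4,0.0035,-0.0348,0],[1,0,0,0,0,0,0],[1,0,0,0,0,0,0]],
])

```text
t: 12.15
tool_pos: [0.483, 0.1188, 0.0315]
orientation: [0.151, -3.029, 0.008]
force: [-8.0, -1.3, 0.2]
opening: 0.0259
```

Request:
servo_tool([
  [[1,-0.8,-0.1,-4,0.0035,-0.0348,0],[1,0,0,0,0,0,0],[1,0,0,0,0,0,0]],
])

```text
t: 12.45
tool_pos: [0.4823, 0.1187, 0.0275]
orientation: [0.152, -3.064, 0.006]
force: [-8.2, -1.5, 0.1]
opening: 0.0256
```

Request:
servo_tool([
  [[1,-0.7,-0.1,-4,0.0035,-0.0348,0],[1,0,0,0,0,0,0],[1,0,0,0,0,0,0]],
])

```text
t: 12.75
tool_pos: [0.4817, 0.1186, 0.0234]
orientation: [0.154, -3.099, 0.003]
force: [-8.2, -0.1, -0.9]
opening: 0.0257
```

Request:
servo_tool([
  [[1,-0.6,-0.1,-2,0.0025,-0.024,0],[1,0,0,-1,0.001,-0.008,0],[1,0,0,0,0,0,0],[1,0,0,0,0,0,0]],
])

```text
t: 13.15
tool_pos: [0.481, 0.1185, 0.0202]
orientation: [0.156, -3.131, 0.0]
force: [-6.8, -1.4, -1.7]
opening: 0.0256
```

Request:
servo_tool([
  [[1,0,0,-1,0.001,-0.006,0],[1,0,0,0,0,0,0],[1,0,0,0,0,0,0]],
])

```text
t: 13.45
tool_pos: [0.4809, 0.1185, 0.0196]
orientation: [0.156, -3.137, -0.001]
force: [-9.4, -1.7, 4.3]
opening: 0.0255
```

Request:
servo_tool([
  [[1,0,0,-1,0,0,0],[1,0,0,0,0,0,0],[1,0,0,0,0,0,0]],
])

```text
t: 13.75
tool_pos: [0.4809, 0.1185, 0.0196]
orientation: [0.156, -3.136, -0.001]
force: [-15.4, -3.2, 15.5]
opening: 0.026
```

Request:
servo_tool([
  [[1,0,0,1,0,0,0],[1,-1,-0.1,0,0,0,0],[1,0,0,0,0,0,0],[1,0,0,0,0,0,0]],
])

```text
t: 14.15
tool_pos: [0.4805, 0.1184, 0.0196]
orientation: [-0.156, 3.138, 0.001]
force: [-6.8, -1.2, 0.5]
opening: 0.026
```

Request:
servo_tool([
  [[1,-1,-0.1,0,0,0,0],[1,0,0,0,0,0,0],[1,0,0,0,0,0,0]],
])

```text
t: 14.45
tool_pos: [0.48, 0.1184, 0.0196]
orientation: [-0.156, 3.137, 0.001]
force: [-4.7, -1.4, -1.0]
opening: 0.0256
```

Request:
servo_tool([
  [[1,-1,-0.1,0,0,0,0],[1,0,0,0,0,0,0],[1,0,0,0,0,0,0]],
])

```text
t: 14.75
tool_pos: [0.4799, 0.1184, 0.0198]
orientation: [-0.155, 3.135, 0.001]
force: [2.4, -1.5, -11.1]
opening: 0.0253
```

Request:
servo_tool([
  [[0.22,0,0,0,0,0,0],[0.22,0,0,0,0,0,0],[0.22,0,0,0,0,0,0],[0.22,0,0,0,0,0,0]],
])

```text
t: 15.15
tool_pos: [0.4802, 0.1186, 0.0206]
orientation: [-0.156, 3.134, 0.002]
force: [0.8, 0.2, 0.5]
opening: 0.0361
```

Request:
servo_tool([
  [[0.22,0,0,10,0,0,0],[0.22,0,0,20,0,0,0],[0.22,0,0,40,0,0,0],[0.22,-10,0,40,0,0,0],[0,-20,0,40,0,0,0],[-0.3,-10,0,30,0,0,0],[-0.3,0,0,0,0,0,0],[-0.3,0,0,0,0,0,0]],
])

```text
t: 15.95
tool_pos: [0.4402, 0.1186, 0.2014]
orientation: [-0.156, 3.133, 0.002]
force: [0.2, 0.8, -0.6]
opening: 0.0594
```

```bash
python3 - <<'E'
from h import *
import pickle
c=eyes.camera_info("wrist"); im=eyes.read_camera("wrist"); s=monitor.read_state()
print(s["t"],s["tool_pos"],s["orientation"],s["opening"],s["force"])
pickle.dump((c,s),open("w5.pkl","wb")); cv2.imwrite("pics/w5.png",im[:,:,::-1])
sc=eyes.read_camera("scene");cv2.imwrite("pics/sc5.png",sc[:,:,::-1])
a=cv2.resize(im[130:340,150:450],(570,400),interpolation=cv2.INTER_CUBIC)
b=cv2.resize(sc[260:360,305:440],(270,200),interpolation=cv2.INTER_CUBIC)
o=np.zeros((600,570,3),np.uint8);o[:400]=a;o[400:,:270]=b
cv2.imwrite("pics/c5.png",o[:,:,::-1])
E
```

```text
16.0 [0.43950058 0.11842002 0.19990906] [-1.55796312e-01  3.13521087e+00  1.46209134e-03] 0.060081348273118895 [-0.46540814 -0.30552055 -0.68630325]
```

View pics/c5.png

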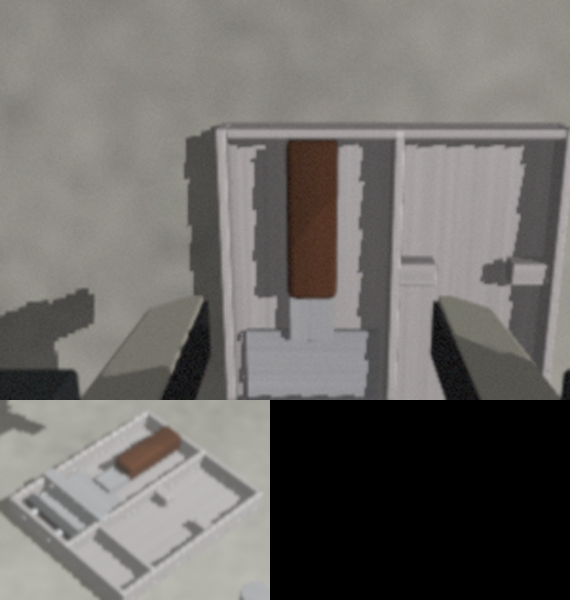

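The picture shows the scraper flat in its bay, its handle end against the end wall (crop (312,141)), its blade under the bar and the stop pushed back. Next is the stone: I hover and re-measure by mask.

Request:
servo_tool([
  [[-0.3,18,-30,6,0,0,0.02],[-0.3,18,-31,6,0,0,0.02],[-0.3,18,-31,6,0,0,0.02],[-0.3,18,-31,6,0,0,0.02],[-0.3,18,-31,6,0,0,0.02],[-0.3,18,-31,6,0,0,0.02],[-0.3,18,-31,6,0,0,0.02],[-0.3,18,-29,3,0,0,0.024],[-0.3,0,0,0,0,0,0],[-0.3,0,0,0,0,0,0]],
])

```text
t: 17.05
tool_pos: [0.5829, -0.127, 0.2424]
orientation: [0.409, -3.113, -0.005]
force: [-0.3, 0.5, -0.3]
opening: 0.0605
```

```bash
python3 - <<'E'
from h import *
import pickle
np.set_printoptions(precision=4,suppress=True)
c5,s5=pickle.load(open("w5.pkl","rb"))
r=ray("wrist",[[264.7,196.8],[448.4,197.4]],[.024]*2,c5)[:,:2];d=r[1]-r[0];yaw=np.arctan2(-d[0],d[1])
u=np.array([np.cos(yaw),np.sin(yaw)]);print("rim",r,np.linalg.norm(d),"yaw",np.degrees(yaw),"tray origin",r.mean(0)+.1*u)
c=eyes.camera_info("wrist"); im=eyes.read_camera("wrist"); s=monitor.read_state()
cv2.imwrite("pics/w6.png",im[:,:,::-1]);print(s["t"],s["tool_pos"],s["orientation"])
hsv=cv2.cvtColor(im,cv2.COLOR_RGB2HSV);m=cv2.inRange(hsv,(0,90,40),(12,240,160))
k,l,st,ce=cv2.connectedComponentsWithStats(m);i=1+np.argmax(st[1:,4]);print(st[i],ce[i])
m=(l==i)
# back-project all mask px to z=.026
v,uu=np.nonzero(m);P=ray("wrist",np.c_[uu,v],np.full(len(v),.026),c)[:,:2]
rows=np.unique(v); w=np.array([m[y].sum() for y in rows]);print(list(zip(rows[::6].tolist(),w[::6].tolist())))
hy=rows[(w>10)&(w<0.55*w.max())&(rows>rows[w.argmax()])]; 
mid=np.array([[np.nonzero(m[y])[0].mean(),y] for y in hy]);H=ray("wrist",mid,np.full(len(mid),.026),c)[:,:2]
print("handle mids",H[0],H[-1],np.degrees(np.arctan2(*(H[-3]-H[3])[::-1])))
box=cv2.boxPoints(cv2.minAreaRect(np.float32(P*1000)));print("box mm",box)
E
```

```text
rim [[0.4159 0.0656]
 [0.3994 0.2378]] 0.17298144452902095 yaw 5.458845748076924 tray origin [0.5072 0.1612]
17.1 [ 0.5827 -0.1263  0.2428] [ 0.4109 -3.1134 -0.0045]
[ 277  150   69  136 5341] [311.4381 197.5789]
[(150, 57), (156, 68), (162, 66), (168, 64), (174, 67), (180, 67), (186, 66), (192, 65), (198, 62), (204, 65), (210, 19), (216, 21), (222, 21), (228, 20), (234, 21), (240, 20), (246, 19), (252, 18), (258, 20), (264, 20), (270, 19), (276, 19), (282, 18)]
handle mids [ 0.5716 -0.1359] [ 0.6552 -0.1137] 15.51236896859088
box mm [[ 505.4034 -117.9854]
 [ 523.6307 -186.2787]
 [ 665.7389 -148.3504]
 [ 647.5116  -80.0571]]
```

Request:
servo_tool([
  [[-0.3,13,0,-30,0,0,0],[-0.3,14,0,-40,0,0,0],[-0.3,0,0,-45,0,0,0],[-0.3,0,0,-45,0,0,0],[-0.3,0,0,-35,0,0,0],[-0.3,0,0,-20,0,0,0],[-0.3,0,0,-10,0,0,0],[-0.3,0,0,0,0,0,0],[-0.3,0,0,0,0,0,0]],
])

```text
t: 18.0
tool_pos: [0.6112, -0.1263, 0.0212]
orientation: [-0.413, 3.111, 0.001]
force: [0.8, 0.1, 0.1]
opening: 0.0605
```

Request:
servo_tool([
  [[1,0,0,0,0,0,0],[1,0,0,0,0,0,0],[1,0,0,0,0,0,0],[1,0,0,0,0,0,0],[1,0,0,0,0,0,0],[1,0,0,0,0,0,0],[1,0,0,0,0,0,0]],
])

```text
t: 18.7
tool_pos: [0.6106, -0.1266, 0.0201]
orientation: [-0.412, 3.112, 0.002]
force: [-0.4, 0.6, 2.8]
opening: 0.0237
```

```bash
python3 - <<'E'
from h import *
print(ray("side",[[254,164]],[0.]),ray("scene",[[424,428]],[0.]))
E
```

```text
[[0.6023913  0.42991799 0.        ]] [[6.12763786e-01 4.38480651e-01 1.11022302e-16]]
```

Request:
servo_tool([
  [[1,0,0,20,0,0,0],[1,0,0,40,0,0,0],[1,0,0,45,0,0,0],[1,0,0,45,0,0,0],[1,0,0,0,0,0,0]],
])

```text
t: 19.2
tool_pos: [0.6146, -0.1278, 0.1784]
orientation: [-0.411, 3.101, -0.006]
force: [1.8, -0.3, -1.9]
opening: 0.0232
```

Request:
servo_tool([
  [[1,-8,28,0,0,0,-0.0185],[1,-12,42,0,0,0,-0.0185],[1,-12,42,0,0,0,-0.0185],[1,-12,42,0,0,0,-0.0185],[1,-12,42,0,0,0,-0.0185],[1,-12,42,0,0,0,-0.0185],[1,-12,42,0,0,0,-0.0185],[1,-12,38,0,0,0,-0.0185],[1,-6,18,-40,0,0,-0.0185],[1,0,0,-30,0,0,0],[1,0,0,0,0,0,0],[1,0,0,0,0,0,0]],
])

```text
t: 20.4
tool_pos: [0.5116, 0.209, 0.0992]
orientation: [0.152, -3.137, -0.0]
force: [0.3, -0.4, -1.8]
opening: 0.0239
```

```bash
python3 - <<'E'
from h import *
import pickle
from scipy.spatial.transform import Rotation as Ro
np.set_printoptions(precision=4,suppress=True)
c=eyes.camera_info("wrist"); im=eyes.read_camera("wrist"); s=monitor.read_state()
cv2.imwrite("pics/w7.png",im[:,:,::-1]);pickle.dump((c,s),open("w7.pkl","wb"))
T=Ro.from_rotvec(s["orientation"]).as_matrix();p=s["tool_pos"]
print(s["t"],p,T[:,1],np.degrees(np.arctan2(-T[0,1],T[1,1])),-T[:,2],s["force"])
a=np.radians(5.6);u=np.array([np.cos(a),np.sin(a)]);v=np.array([-u[1],u[0]]);d=p[:2]-[.5068,.164];print("tray xy",d@u,d@v)
B=np.c_[T[:,0],-T[:,1],-T[:,2]] # stone x ~ tray -x = tool x
for q in ([75,36,26],[75,-36,26],[15,36,26],[15,-36,26]):print(q,proj("wrist",p+B@((np.array(q)-[-26,0,19])/1000),c)[0])
cv2.imwrite("pics/c7.png",cv2.resize(im[140:380,180:480],(750,600),interpolation=cv2.INTER_CUBIC)[:,:,::-1])
E
```

```text
20.45 [0.513  0.2091 0.1008] [-0.0961  0.9954  0.0008] 5.516315385599632 [-0.0025 -0.001   1.    ] [ 0.9839  0.3857 -1.7529]
tray xy 0.010619613519316928 0.04429878275032019
[75, 36, 26] [225.3799  85.403 ]
[75, -36, 26] [412.533   85.3708]
[15, 36, 26] [235.3906 236.591 ]
[15, -36, 26] [402.3926 236.579 ]
```

View pics/c7.png

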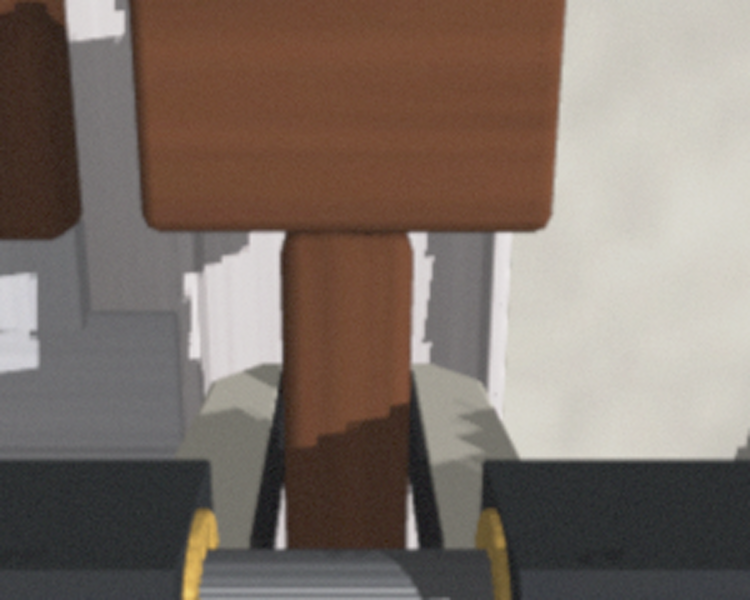

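Wrist crop: the head is centred laterally as predicted (237 to 401 px), with its near edge at v≈232 against 237 predicted, so the stone sits about 2 mm further toward -x. Quick check of the tray's side wall position.

```bash
python3 - <<'E'
from h import *
import pickle
c,s=pickle.load(open("w7.pkl","rb"))
a=np.radians(5.6);u=np.array([np.cos(a),np.sin(a)]);v=np.array([-u[1],u[0]])
for px in ([384,236],[381.5,280],[376,236]):
    d=ray("wrist",[px],[.024],c)[0,:2]-[.5068,.164];print(px,(d@u).round(4),(d@v).round(4))
c5,_=pickle.load(open("w5.pkl","rb"))
for px in ([150+218/1.9,130+127/1.9],[150+397/1.9,130+133/1.9],[150+405/1.9,130+133/1.9],[150+436/1.9,130+283/1.9],[150+513/1.9,130+283/1.9]):
    z=.024 if px[1]<210 else .02
    d=ray("wrist",[px],[z],c5)[0,:2]-[.5068,.164];print("w5",np.round(px,1),(d@u).round(4),(d@v).round(4))
E
```

```text
[384, 236] -0.0092 0.0884
[381.5, 280] 0.0225 0.0883
[376, 236] -0.0092 0.083
w5 [264.7 196.8] -0.1001 -0.089
w5 [358.9 200. ] -0.0971 -0.0003
w5 [363.2 200. ] -0.0971 0.0037
w5 [379.5 278.9] -0.0158 0.0238
w5 [420.  278.9] -0.0158 0.0651
```

All within 1 mm. Now the stone goes down.

Request:
servo_tool([
  [[1,1,0,-15,0,0,0],[1,0,0,-20,0,0,0],[1,0,0,-15,0,0,0],[1,0,0,-5,0,0,0],[1,0,0,0,0,0,0],[1,0,0,0,0,0,0]],
])

```text
t: 21.05
tool_pos: [0.5141, 0.2095, 0.0456]
orientation: [-0.151, 3.135, 0.002]
force: [0.3, 0.6, -2.4]
opening: 0.0234
```

Request:
servo_tool([
  [[1,0,0,-5,0,0,0],[1,0,0,-5,0,0,0],[1,0,0,-3,0,0,0],[1,0,0,0,0,0,0],[1,0,0,0,0,0,0]],
])

```text
t: 21.55
tool_pos: [0.5134, 0.2094, 0.0318]
orientation: [-0.152, 3.136, 0.001]
force: [1.4, 0.0, -2.1]
opening: 0.0237
```

Request:
servo_tool([
  [[1,0,0,-2,0,0,0],[1,0,0,-2,0,0,0],[1,0,0,0,0,0,0],[1,0,0,0,0,0,0]],
])

```text
t: 21.95
tool_pos: [0.5134, 0.2094, 0.0278]
orientation: [-0.152, 3.136, 0.001]
force: [-0.3, -0.0, -2.3]
opening: 0.0237
```

Request:
servo_tool([
  [[1,0,0,-1,0,0,0],[1,0,0,0,0,0,0],[1,0,0,0,0,0,0]],
])

```text
t: 22.25
tool_pos: [0.5135, 0.2094, 0.0269]
orientation: [-0.152, 3.136, 0.001]
force: [0.3, -1.5, -2.1]
opening: 0.0235
```

Request:
servo_tool([
  [[1,0,0,-1,0,0,0],[1,0,0,0,0,0,0],[1,0,0,0,0,0,0]],
])

```text
t: 22.55
tool_pos: [0.5137, 0.2095, 0.0261]
orientation: [-0.152, 3.135, 0.002]
force: [0.0, 0.5, -1.0]
opening: 0.0234
```

Request:
servo_tool([
  [[1,0,0,-0.7,0,0,0],[1,0,0,0,0,0,0],[1,0,0,0,0,0,0]],
])

```text
t: 22.85
tool_pos: [0.5139, 0.2095, 0.0258]
orientation: [-0.152, 3.135, 0.002]
force: [-1.4, -0.9, 4.7]
opening: 0.0232
```

Request:
servo_tool([
  [[1,0,0,-0.5,0,0,0],[1,0,0,0,0,0,0],[1,0,0,0,0,0,0]],
])

```text
t: 23.15
tool_pos: [0.514, 0.2095, 0.0256]
orientation: [-0.152, 3.135, 0.002]
force: [-1.1, -1.8, 8.3]
opening: 0.0234
```

Request:
servo_tool([
  [[0.22,0,0,0,0,0,0],[0.22,0,0,0,0,0,0],[0.22,0,0,0,0,0,0],[0.22,0,0,0,0,0,0],[0.22,0,0,10,0,0,0],[0.22,0,0,25,0,0,0],[0.22,0,0,45,0,0,0],[0.22,0,-10,45,0,0,0],[0,-10,-20,45,0,0,0],[-0.3,-15,-15,45,0,0,0],[-0.3,0,0,30,0,0,0],[-0.3,0,0,0,0,0,0]],
])

```text
t: 24.35
tool_pos: [0.4909, 0.1647, 0.2767]
orientation: [-0.15, 3.125, 0.004]
force: [0.8, -0.1, 0.7]
opening: 0.0594
```

```bash
python3 - <<'E'
from h import *
c=eyes.camera_info("wrist"); im=eyes.read_camera("wrist"); s=monitor.read_state()
print(s["t"],s["tool_pos"],s["force"])
sc=eyes.read_camera("scene");sd=eyes.read_camera("side")
cv2.imwrite("pics/w8.png",im[:,:,::-1]);cv2.imwrite("pics/sc8.png",sc[:,:,::-1]);cv2.imwrite("pics/sd8.png",sd[:,:,::-1])
o=np.zeros((600,800,3),np.uint8)
o[:400]=cv2.resize(im[120:320,120:520],(800,400),interpolation=cv2.INTER_CUBIC)
o[400:,:270]=cv2.resize(sc[260:360,305:440],(270,200));o[400:,280:800]=cv2.resize(sd[150:350,235:495],(520,400))[:200]
cv2.imwrite("pics/c8.png",o[:,:,::-1])
# bystander drift: compare scene pics before/after
a=cv2.imread("pics/scene0.png");b=cv2.imread("pics/sc8.png");
for n,(x,y,r) in dict(bowl=(236,328,22),shaker=(229,292,8),tin=(203,258,14),cup=(331,194,10),oil=(427,400,16)).items():
    print(n,np.abs(a[y-r:y+r,x-r:x+r].astype(int)-b[y-r:y+r,x-r:x+r]).mean().round(1))
E
```

```text
24.4 [0.48997194 0.16471176 0.27340595] [ 0.34523956  0.07098585 -0.29768804]
bowl 1.2
shaker 0.7
tin 36.7
cup 9.0
oil 0.8
```

View pics/c8.png

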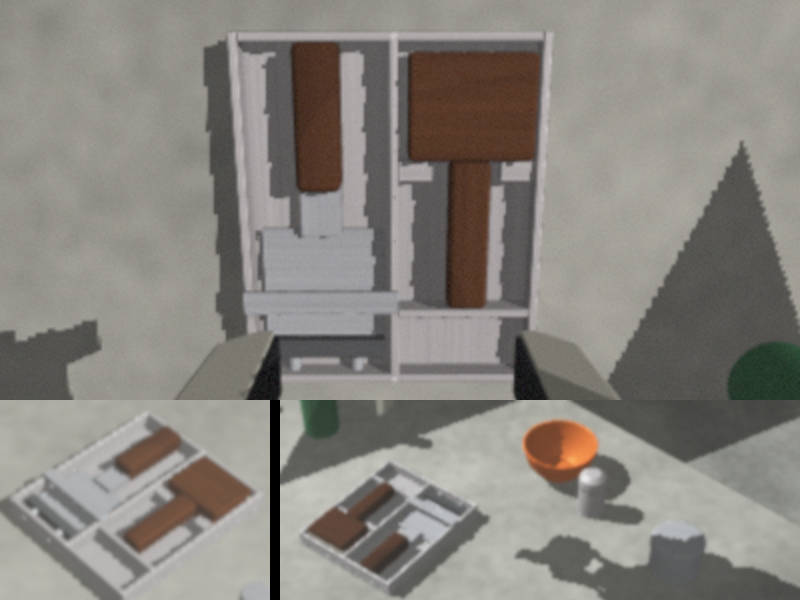

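The final picture shows the scraper flat with its handle at the end wall, its blade under the bar and against the stop, which is pushed back. The stone head sits in the pocket with its handle between the blocks. The tin is still at side px (433,222), so the pixel difference there is the arm's shadow and reflection. Handing in.

```bash
python3 -c "
from plant import job,monitor
print(monitor.read_state()['t']);job.close_job()"
```

```text
24.5
the job is handed in; nothing more can be done
```

Both tools are away in the tray, and I handed the job in at 24.5 s of the 64 s allowed.

- **Scraper (first):** I tilted it about 12°, slid the blade under the bar and pushed the stop back about 13 mm, where the force read about 8 N. I then lowered the handle and eased it back to the end wall. In the last pictures it lies flat with its handle at the wall and its blade on the pushed-back stop.
- **Stone:** I set it down until it touched the floor at under 10 N, then released it. In the pictures its head is in the pocket and its handle is between the two blocks.
- **Forces:** The wrist force peaked at about 22 N in the readings, while pressing the scraper to the floor.

The last checks left some things less certain:
- **Stop travel:** I judged the final position from the pictures, not from a direct reading.
- **Scraper release:** Just before I opened the gripper, about 11 N showed along the vertical. It vanished on release, and the scraper looked flat afterwards.
- **Bystanders:** The bowl, shaker and oil bottle matched the first picture. The tin and cup differed there. I put the tin down to changed shadow and reflection, because it sits at the same side-view pixel. The gripper was close in front of the cup at the start, and I did not check the cup or the trivet again.

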